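# Pack the call-out crate at the electronics bench

## Task

Pack the blue three-cell crate: take the orange torch up and off its hook and stand it lamp-down in one of the two empty cells, and stand the cleaner bottle that is lying on the bench upright, cap up, in the other. The adjustable cell floors are each set to some unknown height, so feel for the floor and set both things down gently: do not drop them or ram them down. Leave the jar in the third cell and everything else on the bench as they are.

Things in the scene. Friction and masses are not known exactly. Their poses are not given: they have to be found in the camera images.
- crate: blue open crate fixed to the bench, 88 (x) x 258 (y) x 65 (z) mm: one row of three cells along its y at 84 mm pitch, each 78 mm square inside; outer walls 5 mm, dividers 6 mm, all as high as the rim. Origin: centre of its underside; z up. The jar stands in one cell (which one varies); the other two each hold an adjustable grey floor
- cell_0 (a point): centre of the -y end cell's bottom, 4 mm above the crate's underside; cells are numbered along the crate's +y
- cell_1 (a point): centre of the middle cell's bottom, 4 mm above the crate's underside; cells are numbered along the crate's +y
- cell_2 (a point): centre of the +y end cell's bottom, 4 mm above the crate's underside; cells are numbered along the crate's +y
- insert_a: base of an adjustable floor lying in an empty cell (origin: centre of its underside, on the cell's bottom). It carries a level grey plate, 72 mm square, whose height is not measured: its top is anywhere from 10 to 46 mm above the crate's underside and must be felt (or seen). The plate is sprung: it gives 1 mm per 2.5 N, at most 4 mm, then it is rigid
- insert_b: the same in the other empty cell, set to a height of its own
- jar: amber jar with dark lid, diameter 50, height 88 mm, standing in the remaining cell; origin: centre of its underside. Leave it there.
- bottle: white square bottle, green label, red cap, 150 mm, about 0.26 kg, lying on the bench along its x axis: base at x = -75 mm, body 46 x 46 mm to x = +43, shoulder to +55, cap of diameter 28 to +75. Origin: mid-length on its underside as it lies; its long axis is at z = 23 mm of its frame, centre of mass near x = -14. Upright means its x axis points up
- bottle_base (a point): centre of the bottle's base face, on its long axis; axes as the bottle's (x points to the cap)
- torch: orange torch, about 0.2 kg, hanging lamp-down. Origin: centre of the lamp face (lower end), z up along it: head of diameter 44 mm to z = 24, taper to 34, body of diameter 34 to z = 108, end at 112; above it a loop of 6 mm wire in its x-z plane, 42 mm wide, pointed top at z = 167, inside 30 mm wide and 45 high. The hook's bar passes through it along y
- stand: fixed hook stand. Origin: on the bench below the hanging torch. Post (diameter 14) at y = +92 mm, ball on top at z = 248, foot 90 x 90 x 12. From it an 8 mm bar runs to -y, falling to z = 200 (its axis), level from y = +20 to -12, then up to a tip at y = -22, z = 216. The torch comes off by lifting it 20 to 30 mm, then moving it 40 mm or more to the stand's -y
- hook (a point): axis of the hook's bar where the torch hangs, 200 mm above the bench; axes as the stand's
- multimeter: yellow multimeter, 150 x 78 x 34 mm, origin under its centre; leave alone
- spool: solder spool, diameter 60, height 55 mm, origin under its centre; leave alone
- screwdriver: blue screwdriver, 170 mm, lying; leave alone
- tin: red flux tin, diameter 66, height 50 mm; leave alone
- tape: roll of blue tape, outer diameter 90, height 19 mm; leave alone
- pliers: red-handled pliers, 140 mm, lying; leave alone
Mind the look-alikes: they are no part of the job. What is shaped like the torch but pink or purple is not meant.

How it is judged:
At the end, for the whole second after the job is handed in: The torch (lamp down) and the bottle (cap up) each stand in a cell of their own: within 7 degrees of upright, foot within 30 mm of a cell's centre and 4 to 55 mm above the crate's underside, and at rest; the jar still stands upright on the bottom of its cell ((horizontal distance between torch and cell_0 below 0.03 m or horizontal distance between torch and cell_1 below 0.03 m or horizontal distance between torch and cell_2 below 0.03 m) and z of torch in the frame of crate between 0.004 and 0.055 m and angle between each of torch, jar's own z axis and vertical below 0.12 rad and linear speed of each of torch, bottle below 0.02 m/s and (horizontal distance between bottle_base and cell_0 below 0.03 m or horizontal distance between bottle_base and cell_1 below 0.03 m or horizontal distance between bottle_base and cell_2 below 0.03 m) and z of bottle_base in the frame of crate between 0.004 and 0.055 m and angle between bottle_base's own x axis and vertical below 0.12 rad and horizontal distance between torch and bottle_base above 0.05 m and z of jar in the frame of crate below 0.015 m); the robot touches nothing.
It fails at once if the torch is dropped, flung or knocked down (free of the fingers at over 0.3 m/s, a fall of about 5 mm) (linear speed of torch above 0.3 m/s and contact force between the fingers and torch below 0.05 N).
It fails at once if the bottle is dropped or flung (free of the fingers at over 0.3 m/s, a fall of about 5 mm) (linear speed of bottle above 0.3 m/s and contact force between the fingers and bottle below 0.05 N).
It fails at once if the torch or the bottle is pressed on an adjustable floor with more than 35 N (contact force between any of torch, bottle and insert_a above 35 N or contact force between any of torch, bottle and insert_b above 35 N).
It fails at once if the amber jar is pushed by more than 20 mm or tipped (distance of jar from where it was at the start of the episode above 0.02 m or angle between jar's own z axis and vertical above 0.3 rad).
It fails at once if a bystander on the bench is moved by more than 30 mm (distance of any of multimeter, spool, screwdriver, tin, tape, pliers from where it was at the start of the episode above 0.03 m).
It also fails if it takes over 61 s, if anything falls off the work surface, if the arm or the gripper's body presses on something with over 40 N, if the wrist force passes 120 N, or if a joint passes its speed limit or range.

## Robot

A 6-joint arm with a two-finger parallel gripper is mounted at the origin on the work surface. World frame = base frame: x ahead of the robot, y to its left, z up, the work surface at z = 0. Lengths are in m, angles in rad, forces in N, time in s.
With the tool pointing down it reaches from about 0.375 to 0.9 m from the base axis. Payload 3.1 kg.
Tool frame: the origin (TCP) lies between the finger pads; the fingertips stand 17 mm ahead of it and the grasp point (between the pads) lies 2 mm behind it (robot.nose_length is the distance from the TCP to the fingertips, in m); z points along the fingers, y is the line along which they close (so a half turn about z gives the same grasp; the last joint's range is limited). The gripper opens to 87 mm and grips with 3 to 60 N. Pads are 19 mm wide; open, the fingers measure 117 mm over their backs; the gripper's body (75 mm by 190 mm) begins 51 mm behind the grasp point.
Start: joints at [0.945, 0.527, 1.433, -0, 1.181, -0.178], TCP at [0.271, 0.563, 0.24] pointing down, gripper open.
Joint ranges: [-3.08, 3.08], [-0.75, 2.2], [0.22, 2.44], [-1.43, 4.57], [0, 2.65], [-2.85, 2.85]. Speed limits (rad/s): [2.79, 2.79, 3.14, 3.14, 3.14, 3.14].

## Interface

Orientations are given as a unit quaternion [x, y, z, w].
In Python, from rig import robot, cams gives the robot as it stands.
- The arm moves only by the shell command python3 -m pendant 'ROWS' [FORCE]. ROWS is JSON, a list of rows, each an object with "jaw": the opening, from 0 (shut) to 1 (fully open); "linear": the shift along the tool's x, y, z in cm, a list of three; "twist": the turn about the tool's z in degrees. A call has 1 to 12 rows; each row shifts and turns the commanded pose from where the row before left it, along the tool's axes as they then stand; what a row does not reach is not made up. A row lasts 1/12 s, in which the tool goes at most 41.7 mm and 7.16 degrees, less where a joint would pass 70% of its speed; a pose out of reach is approached as far as the arm can. A call is refused whole if a number of a shift passes 4.17 or a number of a turn 7.16, either way. A call with a gripper value outside its range is refused whole. The fingers move at their own pace and stop on an object; FORCE is the grip in N (left out, the last holds). Time passes only in rows, so rows that do not move let the fingers close. It gives the time, the measured TCP pose, the force, the opening and the grip force at its end, in the units of the state.
- robot.get_obs(): the state, without advancing time (a new reading comes with each control period).
- cams.camera(name): name is "scene" or "side" or "wrist"; returns a dict with "color" (480x640x3 uint8, blue, green, red), "depth" (480x640 float32, m along the optical axis (not along the pixel's ray), 0 where there is no reading), "fov_y" (degrees; the focal length in pixels is half the picture's height over the tangent of half this angle, whatever the lens; pixels are square), "cx", "cy" (the principal point, pixels), "view" (4x4, takes a point from world to camera coordinates). Camera axes: x right, y down, z forward; pixel columns grow to the right and rows downward; lengths in m; the calibration is good to about 2 mm. A picture is of the moment at which its call begins.
- robot.hand_in(): hands the job in; it is judged then, once.
The state is a dict: "time": time; "q": joint angles; "joint_velocities": joint speeds; "joint_torque": joint torques, N m; "position": TCP position; "tool_rot": TCP orientation; "ft_force": force on the tool from outside, world axes, zero at the start; "moment": the same for the moment, N m; "grip_width": finger opening in m; "grip_force": force on a finger pad.
Only numpy, scipy, OpenCV 4.12 (cv2) and the standard library are available. Lean on these libraries where they do the work, as an engineer would, in place of code of your own. Each camera call takes 0.05 s, during which the arm holds its last target. There are 200 camera calls.

## Working session

There is one attempt and no reset: what is moved stays moved. The work goes in short steps, Python scripts to look and compute and a shell command to move; the robot and the scene stay as the last step left them, time stands still between calls to the robot, and variables do not carry over. Pictures are saved under pics/ and viewed, at most 11 in all, crops included, and the job is handed in when it is done.

```bash
ls; mkdir -p pics; cat > h.py <<'E'
import numpy as np, cv2
from rig import robot, cams
from scipy.spatial.transform import Rotation as R
def cam(n):
    c=cams.camera(n); d=c['depth']; h,w=d.shape
    f=h/2/np.tan(np.radians(c['fov_y'])/2)
    v,u=np.mgrid[:h,:w]
    P=np.stack([(u-c['cx'])/f*d,(v-c['cy'])/f*d,d],-1)
    T=np.linalg.inv(c['view']); c['W']=P@T[:3,:3].T+T[:3,3]; c['W'][d==0]=np.nan; c['f']=f
    return c
E
python3 - <<'E'
from h import *
o=robot.get_obs();print(o)
for n in ('scene','side','wrist'):
    c=cam(n);cv2.imwrite(f'pics/{n}0.png',c['color']);np.savez(f'{n}0.npz',W=c['W'],color=c['color']);print(n,np.linalg.inv(c['view']).round(3).tolist(),c['f'])
E
```

```text
pics
{'time': 0.0, 'q': array([ 9.44480547e-01,  5.28444868e-01,  1.43388604e+00,  4.46852401e-06,
        1.18137526e+00, -1.78507131e-01]), 'joint_velocities': array([-0.00053309, -0.00126185, -0.00121668,  0.00045218,  0.00167038,
        0.00102822]), 'joint_torque': array([ 1.55240377e-04, -4.40031481e+01, -1.76594567e+01,  6.33471622e-02,
        5.80430555e-02, -1.31845413e-04]), 'position': array([0.27018979, 0.56282381, 0.23858984]), 'tool_rot': array([ 2.22038876e-01,  9.75037241e-01, -9.71533465e-04, -4.15767633e-04]), 'ft_force': array([ 0.36195442, -0.33964386,  0.42043398]), 'moment': array([-0.04239655, -0.01877728,  0.04046028]), 'grip_force': 0.0, 'grip_width': 0.08719197606362962}
scene [[0.056, 0.821, -0.568, 1.271], [0.998, -0.043, 0.037, -0.074], [0.006, -0.569, -0.822, 1.21], [0.0, 0.0, 0.0, 1.0]] 488.5871800857984
side [[0.828, -0.348, 0.439, -0.101], [-0.56, -0.523, 0.643, -0.959], [0.006, -0.778, -0.628, 1.024], [0.0, 0.0, 0.0, 1.0]] 566.2702368031344
wrist [[0.433, 0.873, 0.225, 0.21], [0.901, -0.419, -0.11, 0.594], [-0.002, 0.25, -0.968, 0.384], [0.0, 0.0, 0.0, 1.0]] 425.06617710512865
```

View pics/scene0.png

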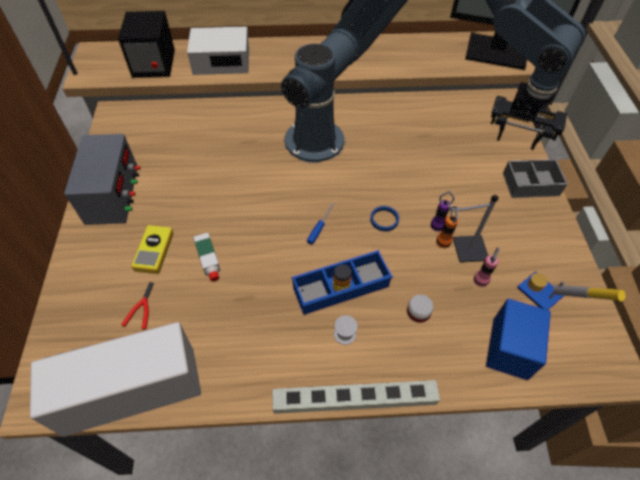

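View pics/side0.png

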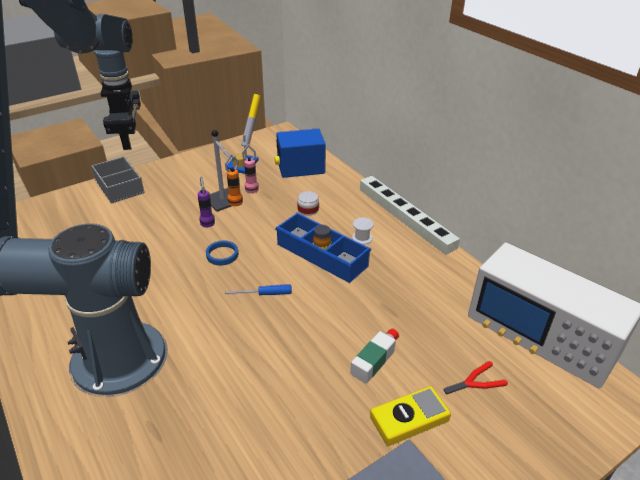

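Candidates for the torch in the scene picture: orange (447,232) hanging under the stand's hook, purple (442,212) and pink (486,270). The orange one is meant. The bottle is at (207,256) with its red cap at (213,275), the crate runs from (300,290) to (388,270), and the jar is in the middle cell at (342,275).

```bash
python3 - <<'E'
from h import *
def seg(n,lo,hi,box,name,up=None):
    z=np.load(n+'0.npz');hsv=cv2.cvtColor(z['color'],cv2.COLOR_BGR2HSV);m=cv2.inRange(hsv,lo,hi)>0
    b=np.zeros_like(m);b[box[1]:box[3],box[0]:box[2]]=1;m&=b
    p=z['W'][m];p=p[~np.isnan(p[:,0])]
    if len(p)<5:print(name,n,len(p));return
    q=lambda a:np.percentile(p,a,axis=0).round(3).tolist()
    print(n,name,len(p),'med',q(50),'lo',q(2),'hi',q(98))
    return p
for n,bx in (('scene',{'t':(425,180,475,255),'pk':(470,240,510,290),'b':(185,225,225,285),'c':(285,245,400,315),'j':(325,255,360,295)}),('side',{'t':(190,150,245,230),'pk':(240,140,265,200),'b':(345,320,405,385),'c':(270,210,375,280),'j':(310,220,335,255)})):
    seg(n,(5,170,120),(18,255,255),bx['t'],'orange')
    seg(n,(130,120,50),(155,255,255),bx['t'],'purple')
    seg(n,(160,60,120),(178,200,255),bx['pk'],'pink')
    seg(n,(0,170,120),(4,255,255),bx['b'],'cap')
    seg(n,(65,80,40),(90,255,255),bx['b'],'label')
    seg(n,(0,0,150),(180,50,255),bx['b'],'white')
    p=seg(n,(105,150,40),(125,255,255),bx['c'],'crate')
    r=p[(p[:,2]>.058)&(p[:,2]<.072)][:,:2].astype(np.float32)
    rc=cv2.minAreaRect(r);print('  rect',rc,cv2.boxPoints(rc).round(3).tolist())
    seg(n,(0,0,90),(180,40,255),bx['c'],'grey')
    seg(n,(10,120,100),(25,255,255),bx['j'],'jar')
z=np.load('scene0.npz')
# stand foot/post in scene
for uv in [(493,200),(490,208),(485,222),(480,235),(470,246),(470,207),(480,207),(460,208)]:
    u,v=uv;print(uv,np.nanmin(z['W'][v-1:v+2,u-1:u+2].reshape(-1,3),0).round(3),np.nanmax(z['W'][v-1:v+2,u-1:u+2].reshape(-1,3),0).round(3))
s=cv2.imread('pics/scene0.png')[165:295,410:530];t=cv2.imread('pics/side0.png')[120:240,180:280]
cv2.imwrite('pics/crop.png',np.hstack([cv2.resize(s,(400,433),interpolation=3),cv2.resize(t,(361,433),interpolation=3)]))
E
```

```text
scene orange 103 med [0.499, 0.34, 0.149] lo [0.478, 0.327, 0.07] hi [0.508, 0.36, 0.162]
scene purple 132 med [0.408, 0.35, 0.04] lo [0.396, 0.336, 0.021] hi [0.417, 0.363, 0.115]
scene pink 124 med [0.602, 0.436, 0.109] lo [0.584, 0.423, 0.023] hi [0.613, 0.455, 0.12]
scene cap 42 med [0.556, -0.313, 0.036] lo [0.545, -0.323, 0.03] hi [0.564, -0.303, 0.041]
scene label 174 med [0.467, -0.343, 0.047] lo [0.443, -0.364, 0.042] hi [0.489, -0.323, 0.053]
scene white 324 med [0.509, -0.332, 0.046] lo [0.422, -0.371, 0.036] hi [0.54, -0.307, 0.052]
scene crate 1902 med [0.606, 0.035, 0.046] lo [0.525, -0.083, 0.008] hi [0.673, 0.166, 0.068]
  rect ((0.6000322103500366, 0.040614500641822815), (0.09238582849502563, 0.25673991441726685), 17.119461059570312) [[0.5180000066757202, 0.15000000596046448], [0.593999981880188, -0.09600000083446503], [0.6819999814033508, -0.06800000369548798], [0.6060000061988831, 0.1770000010728836]]
scene grey 739 med [0.583, 0.013, 0.019] lo [0.525, -0.07, 0.002] hi [0.633, 0.161, 0.065]
scene jar 15 med [0.49, 0.031, 0.001] lo [0.485, 0.008, -0.001] hi [0.587, 
[... 836 characters left out ...]
989999994635582], [0.6790000200271606, -0.07100000232458115], [0.6010000109672546, 0.17900000512599945]]
side grey 681 med [0.719, 0.032, 0.022] lo [0.55, -0.068, -0.002] hi [0.76, 0.227, 0.091]
side jar 101 med [0.583, 0.025, 0.062] lo [0.573, 0.016, 0.042] hi [0.607, 0.055, 0.072]
(493, 200) [0.491 0.43  0.233] [0.496 0.435 0.246]
(490, 208) [0.489 0.433 0.201] [0.495 0.44  0.208]
(485, 222) [0.386 0.436 0.001] [0.494 0.513 0.15 ]
(480, 235) [ 0.431  0.442 -0.001] [0.49  0.487 0.084]
(470, 246) [0.482 0.431 0.016] [0.494 0.434 0.03 ]
(470, 207) [0.483 0.38  0.202] [0.491 0.386 0.209]
(480, 207) [ 0.329  0.406 -0.002] [0.491 0.512 0.21 ]
(460, 208) [ 0.322  0.354 -0.002] [0.49  0.447 0.204]
```

View pics/crop.png

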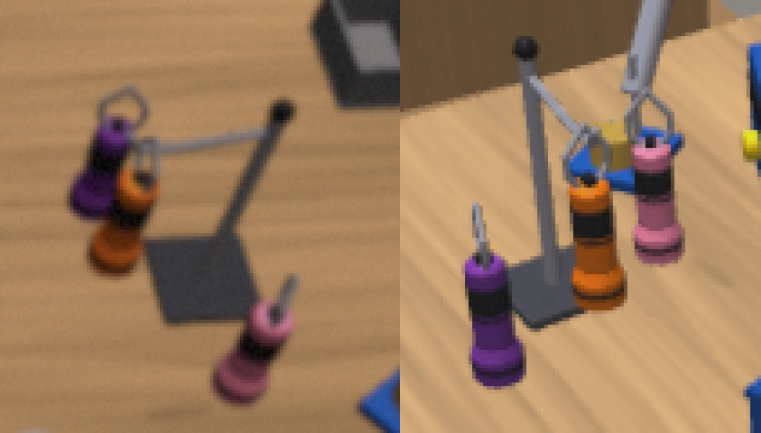

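The crop confirms the choice: the orange torch hangs on the bar of the stand, while purple and pink stand on the bench with nothing through their loops.

First move: rise, turn, then go above the hook for a wrist look.

```bash
python3 -m pendant '[{"jaw":0.7,"linear":[0,0,-0.7],"twist":7.14},{"jaw":0.7,"linear":[0,0,-0.7],"twist":7.14},{"jaw":0.7,"linear":[0,0,-0.7],"twist":7.14},{"jaw":0.7,"linear":[0,0,-0.7],"twist":7.14},{"jaw":0.7,"linear":[0,0,-0.7],"twist":7.14},{"jaw":0.7,"linear":[0,0,-0.7],"twist":7.14},{"jaw":0.7,"linear":[0,0,-0.7],"twist":7.14},{"jaw":0.7,"linear":[0,0,-0.7],"twist":7.14},{"jaw":0.7,"linear":[0,0,-0.7],"twist":7.14}]'
python3 -m pendant '[{"jaw":0.7,"linear":[-2,2,0],"twist":0},{"jaw":0.7,"linear":[-2,2,0],"twist":0},{"jaw":0.7,"linear":[-2,2,0],"twist":0},{"jaw":0.7,"linear":[-2,2,0],"twist":0},{"jaw":0.7,"linear":[-2,2,0],"twist":0},{"jaw":0.7,"linear":[-2,2,0],"twist":0},{"jaw":0.7,"linear":[-2,2,0],"twist":0},{"jaw":0.7,"linear":[-2,2,0],"twist":0},{"jaw":0.7,"linear":[-2,2,0],"twist":0},{"jaw":0.7,"linear":[-2,2,0],"twist":0},{"jaw":0.7,"linear":[-2,2,0],"twist":0},{"jaw":0.7,"linear":[0,0,0],"twist":0}]'
cat >> h.py <<'E'
def pose():
    o=robot.get_obs();r=R.from_quat(o['tool_rot']).as_matrix()
    print('t %.2f'%o['time'],'p',o['position'].round(4),'toolx',r[:2,0].round(3),'tooly',r[:2,1].round(3),'w %.4f g %.1f'%(o['grip_width'],o['grip_force']),'F',o['ft_force'].round(2));return o['position'],r
def delta(target):
    p,r=pose();print('cm tool',(r.T@(np.array(target)-p)*100).round(2))
E
python3 - <<'E'
from h import *
pose();c=cam('wrist');cv2.imwrite('pics/w1.png',c['color']);np.savez('w1.npz',W=c['W'],color=c['color'])
W=c['W'];z=W[...,2]
hsv=cv2.cvtColor(c['color'],cv2.COLOR_BGR2HSV)
m=(z>.19)&(z<.26)&(W[...,1]<.5)&(abs(W[...,0]-.488)<.05)
for y in np.arange(.31,.47,.01):
    k=m&(abs(W[...,1]-y)<.005)
    if k.sum()>3:print(round(y,3),k.sum(),np.percentile(W[k][:,0],[5,50,95]).round(4),np.percentile(z[k],[5,50,95]).round(3))
E
```

```text
time: 0.9
position: [0.2704, 0.5631, 0.3024]
tool_rot: [0.709, 0.705, -0.001, 0.0]
ft_force: [0.4, 0.9, -0.7]
grip_width: 0.061
grip_force: 0.0
time: 1.9
position: [0.4947, 0.3401, 0.3021]
tool_rot: [0.708, 0.706, 0.0, 0.002]
ft_force: [0.3, 0.4, 0.2]
grip_width: 0.0612
grip_force: 0.0
t 1.90 p [0.4947 0.3401 0.3021] toolx [0.003 1.   ] tooly [ 1.    -0.003] w 0.0612 g 0.0 F [0.3  0.37 0.22]
0.32 11 [0.4862 0.4882 0.4902] [0.217 0.218 0.219]
0.33 277 [0.4848 0.4882 0.4916] [0.209 0.216 0.22 ]
0.34 241 [0.4843 0.488  0.4915] [0.202 0.204 0.21 ]
0.35 738 [0.4706 0.4881 0.5049] [0.192 0.203 0.213]
0.36 226 [0.484  0.4876 0.4911] [0.201 0.203 0.205]
0.37 226 [0.4841 0.4877 0.4911] [0.201 0.204 0.205]
0.38 241 [0.4838 0.4874 0.4908] [0.203 0.205 0.207]
0.39 250 [0.4836 0.4873 0.4908] [0.205 0.207 0.209]
0.4 263 [0.4833 0.4871 0.4905] [0.206 0.209 0.211]
0.41 278 [0.4833 0.4869 0.4905] [0.209 0.211 0.213]
0.42 299 [0.4832 0.4867 0.4902] [0.211 0.213 0.215]
0.43 545 [0.4815 0.4867 0.4911] [0.213 0.217 0.245]
0.44 1041 [0.4783 0.4869 0.4948] [0.24  0.246 0.248]
0.45 324 [0.4799 0.4865 0.493 ] [0.24  0.245 0.247]
```

View pics/w1.png

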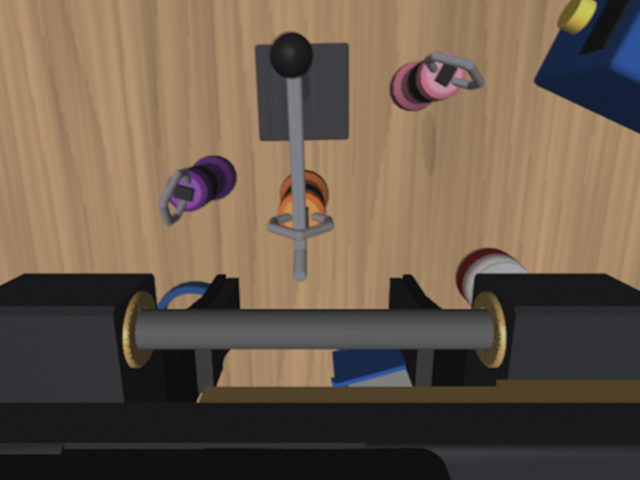

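The picture shows the loop at (300,228) with the bar passing through it and the tip at (300,275). The ball is at (291,55), and purple and pink stand well clear.

```bash
python3 - <<'E'
from h import *
W=np.load('w1.npz')['W'];m=(abs(W[...,0]-.488)<.035)&(abs(W[...,1]-.348)<.03)
for a in np.arange(.13,.216,.005):
    k=m&(W[...,2]>=a)&(W[...,2]<a+.005)
    if k.sum():print(round(a,3),k.sum(),'x',W[k][:,0].min().round(4),W[k][:,0].max().round(4),'y',np.percentile(W[k][:,1],[5,50,95]).round(4))
k=m&(abs(W[...,0]-.488)>.01)&(W[...,2]>.16)
print(np.median(W[k&(W[...,0]<.488)],0),np.median(W[k&(W[...,0]>.488)],0))
delta((.488,.3485,.178))
E
```

```text
0.13 25 x 0.4741 0.5032 y [0.3584 0.3634 0.366 ]
0.135 33 x 0.473 0.5046 y [0.3551 0.3617 0.3659]
0.14 58 x 0.4716 0.5045 y [0.3522 0.3621 0.3656]
0.145 29 x 0.4721 0.5035 y [0.3562 0.3624 0.3655]
0.15 89 x 0.4711 0.5041 y [0.3507 0.3612 0.365 ]
0.155 576 x 0.4712 0.5034 y [0.3434 0.3548 0.3622]
0.16 142 x 0.4745 0.5005 y [0.3452 0.3502 0.3555]
0.165 105 x 0.4697 0.5057 y [0.347  0.3502 0.3524]
0.17 49 x 0.4675 0.5082 y [0.3482 0.3511 0.3524]
0.175 29 x 0.4673 0.508 y [0.3502 0.3517 0.3526]
0.18 32 x 0.4672 0.5084 y [0.3501 0.3516 0.3523]
0.185 36 x 0.4669 0.5082 y [0.3475 0.3517 0.3524]
0.19 120 x 0.4672 0.5081 y [0.3472 0.3504 0.3523]
0.195 134 x 0.4708 0.5042 y [0.3472 0.3502 0.3521]
0.2 857 x 0.4754 0.5005 y [0.3392 0.3572 0.375 ]
0.205 284 x 0.4799 0.4957 y [0.3346 0.3494 0.3768]
0.21 218 x 0.4831 0.4917 y [0.3315 0.3474 0.3515]
0.215 161 x 0.4848 0.4917 y [0.3247 0.3292 0.332 ]
[0.461809   0.36712107 0.37903095] [0.51003891 0.36751938 0.39177249]
t 1.95 p [0.4927 0.3417 0.3021] toolx [0.003 1.   ] tooly [ 1.    -0.003] w 0.0608 g 0.0 F [ 0.07 -0.29 -0.52]
cm tool [ 0.68 -0.47 12.41]
```

```bash
python3 -m pendant '[{"jaw":0.7,"linear":[0.41,-0.24,0.5],"twist":0},{"jaw":0.7,"linear":[0.41,-0.24,1],"twist":0},{"jaw":0.7,"linear":[0,0,1.5],"twist":0},{"jaw":0.7,"linear":[0,0,1.8],"twist":0},{"jaw":0.7,"linear":[0,0,1.8],"twist":0},{"jaw":0.7,"linear":[0,0,1.8],"twist":0},{"jaw":0.7,"linear":[0,0,1.8],"twist":0},{"jaw":0.7,"linear":[0,0,1.3],"twist":0},{"jaw":0.7,"linear":[0,0,0.8],"twist":0},{"jaw":0.7,"linear":[0,0,0],"twist":0},{"jaw":0.7,"linear":[0,0,0],"twist":0}]'; python3 -c "
from h import *
delta((.4878,.350,.179))"
```

```text
time: 2.87
position: [0.4851, 0.3527, 0.179]
tool_rot: [0.706, 0.708, -0.001, -0.0]
ft_force: [-0.5, 0.7, 0.0]
grip_width: 0.061
grip_force: 0.0
t 2.87 p [0.4851 0.3527 0.179 ] toolx [-0.003  1.   ] tooly [1.    0.003] w 0.0610 g 0.0 F [-0.55  0.7   0.05]
cm tool [-0.27  0.27  0.  ]
```

```bash
python3 -m pendant '[{"jaw":0.7,"linear":[-0.1,0.1,0],"twist":0},{"jaw":0.5,"linear":[0,0,0],"twist":0},{"jaw":0.4,"linear":[0,0,0],"twist":0},{"jaw":0.3,"linear":[0,0,0],"twist":0},{"jaw":0.3,"linear":[0,0,0],"twist":0},{"jaw":0.3,"linear":[0,0,0],"twist":0},{"jaw":0.3,"linear":[0,0,0],"twist":0}]' 25; python3 -c "
from h import *
pose()"
```

```text
time: 3.45
position: [0.4869, 0.3508, 0.1798]
tool_rot: [0.707, 0.708, -0.0, -0.0]
ft_force: [-1.2, -0.2, 2.3]
grip_width: 0.0405
grip_force: 25.0
t 3.45 p [0.4869 0.3508 0.1798] toolx [-0.001  1.   ] tooly [1.    0.001] w 0.0405 g 25.0 F [-1.24 -0.2   2.31]
```

```bash
python3 -m pendant '[{"jaw":0.3,"linear":[0,0,-0.3],"twist":0},{"jaw":0.3,"linear":[0,0,-0.5],"twist":0},{"jaw":0.3,"linear":[0,0,-0.6],"twist":0},{"jaw":0.3,"linear":[0,0,-0.6],"twist":0},{"jaw":0.3,"linear":[0,0,-0.5],"twist":0},{"jaw":0.3,"linear":[0,0,0],"twist":0}]'
python3 -m pendant '[{"jaw":0.3,"linear":[-0.4,0,0],"twist":0},{"jaw":0.3,"linear":[-0.8,0,0],"twist":0},{"jaw":0.3,"linear":[-1,0,0],"twist":0},{"jaw":0.3,"linear":[-1,0,0],"twist":0},{"jaw":0.3,"linear":[-1.2,0,0],"twist":0},{"jaw":0.3,"linear":[-1.2,0,0],"twist":0},{"jaw":0.3,"linear":[-0.8,0,0],"twist":0},{"jaw":0.3,"linear":[-0.4,0,0],"twist":0},{"jaw":0.3,"linear":[0,0,0],"twist":0}]'
```

```text
time: 3.95
position: [0.4879, 0.3513, 0.2061]
tool_rot: [0.707, 0.708, 0.001, 0.001]
ft_force: [-0.5, 0.5, -1.6]
grip_width: 0.0408
grip_force: 25.0
time: 4.7
position: [0.4873, 0.2816, 0.2046]
tool_rot: [0.707, 0.707, -0.0, -0.0]
ft_force: [-0.6, -0.3, -2.3]
grip_width: 0.0406
grip_force: 25.0
```

```bash
python3 -m pendant '[{"jaw":0.3,"linear":[0,0,-0.5],"twist":0},{"jaw":0.3,"linear":[0,0,-1],"twist":0},{"jaw":0.3,"linear":[-1,0.5,-1.2],"twist":0},{"jaw":0.3,"linear":[-1.9,1,-1.2],"twist":0},{"jaw":0.3,"linear":[-2.2,1.2,-1],"twist":0},{"jaw":0.3,"linear":[-2.2,1.2,-0.6],"twist":0},{"jaw":0.3,"linear":[-2.2,1.2,0],"twist":0},{"jaw":0.3,"linear":[-2.2,1.2,0],"twist":0},{"jaw":0.3,"linear":[-2,1,0],"twist":0},{"jaw":0.3,"linear":[-1.5,0.7,0],"twist":0},{"jaw":0.3,"linear":[-0.7,0.4,0],"twist":0},{"jaw":0.3,"linear":[0,0,0],"twist":0}]'
python3 - <<'E'
from h import *
pose()
c=cam('wrist');cv2.imwrite('pics/w2.png',c['color']);np.savez('w2.npz',W=c['W'],color=c['color'])
d=cam('side');np.savez('s2.npz',W=d['W'],color=d['color'])
cv2.imwrite('pics/w2s.png',np.hstack([cv2.resize(c['color'],(400,300)),cv2.resize(d['color'][130:310,180:420],(400,300))]))
for x in (c,d):
    hsv=cv2.cvtColor(x['color'],cv2.COLOR_BGR2HSV);m=(cv2.inRange(hsv,(105,150,30),(125,255,255))>0)
    W=x['W'];r=W[m&(abs(W[...,2]-.065)<.004)&(abs(W[...,0]-.6)<.12)&(abs(W[...,1]-.04)<.17)]
    rc=cv2.minAreaRect(r[:,:2].astype(np.float32));print(len(r),rc)
E
```

```text
time: 5.7
position: [0.5728, 0.123, 0.2603]
tool_rot: [0.707, 0.707, 0.001, 0.001]
ft_force: [0.5, 0.4, -1.5]
grip_width: 0.0406
grip_force: 25.0
t 5.70 p [0.5728 0.123  0.2603] toolx [0. 1.] tooly [ 1. -0.] w 0.0406 g 25.0 F [ 0.45  0.37 -1.5 ]
2951 ((0.5882489085197449, 0.07345163822174072), (0.09233463555574417, 0.20165777206420898), 17.229167938232422)
447 ((0.5929718017578125, 0.03907695412635803), (0.09571589529514313, 0.25944602489471436), 17.26439666748047)
```

View pics/w2s.png

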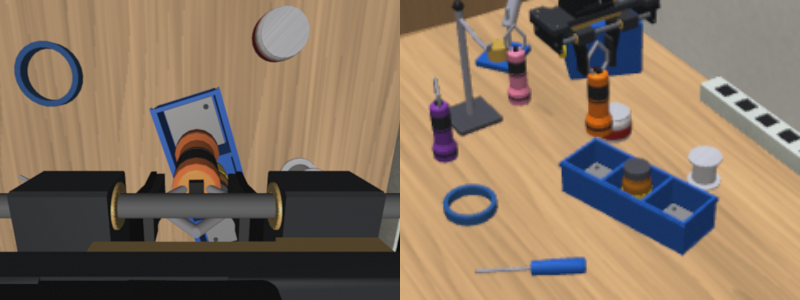

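Left: the torch is held over the +y cell, whose far edge is at (185,98). Right: the torch hangs upright at (597,105) above the empty cell, and the jar at (637,175) is undisturbed. Next I read the plate heights from depth.

```bash
python3 - <<'E'
from h import *
d=np.array([-.2957,.9553]);e=np.array([.9553,.2957]);c=np.array([.596,.041])
for f in ('w2','s2','scene0','side0'):
    W=np.load(f+'.npz')['W'];q=W[...,:2]-c;a=q@d;b=q@e
    for n,s in (('cell0',-.084),('cell2',.084)):
        k=(abs(a-s)<.028)&(abs(b)<.028)&(W[...,2]<.06)
        if k.sum()>10:print(f,n,k.sum(),np.percentile(W[k][:,2],[10,30,50,70,90]).round(4))
E
```

```text
w2 cell0 1179 [0.0143 0.0149 0.0153 0.0157 0.0163]
w2 cell2 2137 [0.0199 0.0205 0.021  0.0214 0.022 ]
s2 cell0 50 [0.0125 0.0139 0.0154 0.0164 0.0176]
s2 cell2 50 [0.0176 0.0194 0.0208 0.0216 0.0235]
scene0 cell0 265 [0.0125 0.0151 0.0163 0.0174 0.0189]
scene0 cell2 257 [0.019  0.0209 0.0221 0.0232 0.0248]
side0 cell0 49 [0.0128 0.0136 0.0147 0.0162 0.0182]
side0 cell2 49 [0.0176 0.019  0.0204 0.0217 0.0241]
```

```bash
python3 -m pendant '[{"jaw":0.3,"linear":[0,0,0.6],"twist":0},{"jaw":0.3,"linear":[0,0,1],"twist":0},{"jaw":0.3,"linear":[0,0,1.2],"twist":0},{"jaw":0.3,"linear":[0,0,1.2],"twist":0},{"jaw":0.3,"linear":[0,0,1.2],"twist":0},{"jaw":0.3,"linear":[0,0,1.2],"twist":0},{"jaw":0.3,"linear":[0,0,1.2],"twist":0},{"jaw":0.3,"linear":[0,0,0.8],"twist":0},{"jaw":0.3,"linear":[0,0,0.5],"twist":0},{"jaw":0.3,"linear":[0,0,0],"twist":0},{"jaw":0.3,"linear":[0,0,0],"twist":0}]'
for i in 1 2 ; do python3 -m pendant '[{"jaw":0.3,"linear":[0,0,0.15],"twist":0},{"jaw":0.3,"linear":[0,0,0.15],"twist":0},{"jaw":0.3,"linear":[0,0,0],"twist":0}]' | egrep 'posi|ft_f'; done
```

```text
time: 6.72
position: [0.5713, 0.1243, 0.1703]
tool_rot: [0.706, 0.708, -0.0, -0.0]
ft_force: [0.4, -0.2, -1.6]
grip_width: 0.0407
grip_force: 25.0
position: [0.5716, 0.124, 0.1679]
ft_force: [-0.5, -0.3, -1.9]
position: [0.5712, 0.124, 0.1644]
ft_force: [0.2, 0.6, -2.3]
```

```bash
python3 -m pendant '[{"jaw":0.3,"linear":[0,0,0.1],"twist":0},{"jaw":0.3,"linear":[0,0,0.1],"twist":0},{"jaw":0.3,"linear":[0,0,0.1],"twist":0},{"jaw":0.3,"linear":[0,0,0],"twist":0}]'| egrep 'posi|ft_f'; for i in 1 2  ; do python3 -m pendant '[{"jaw":0.3,"linear":[0,0,0.1],"twist":0},{"jaw":0.3,"linear":[0,0,0.05],"twist":0},{"jaw":0.3,"linear":[0,0,0],"twist":0}]' | egrep 'posi|ft_f'; done
```

```text
position: [0.5713, 0.124, 0.1613]
ft_force: [-1.3, -0.5, -1.5]
position: [0.5713, 0.124, 0.1599]
ft_force: [-0.4, 0.7, -2.3]
position: [0.5713, 0.124, 0.1584]
ft_force: [-0.3, 0.7, -2.0]
```

```bash
for i in 1 2 3 ; do python3 -m pendant '[{"jaw":0.3,"linear":[0,0,0.1],"twist":0},{"jaw":0.3,"linear":[0,0,0],"twist":0},{"jaw":0.3,"linear":[0,0,0],"twist":0}]' | egrep 'posi|ft_f'; done
```

```text
position: [0.5714, 0.124, 0.1575]
ft_force: [0.3, 0.4, -1.9]
position: [0.5713, 0.124, 0.1565]
ft_force: [0.2, -0.6, -1.9]
position: [0.5714, 0.124, 0.1555]
ft_force: [-1.2, -0.4, -1.9]
```

```bash
for i in 1 2 3 ; do python3 -m pendant '[{"jaw":0.3,"linear":[0,0,0.1],"twist":0},{"jaw":0.3,"linear":[0,0,0],"twist":0},{"jaw":0.3,"linear":[0,0,0],"twist":0}]' | egrep 'posi|ft_f'; done
```

```text
position: [0.5715, 0.124, 0.1546]
ft_force: [-0.8, -0.6, -3.1]
position: [0.5716, 0.124, 0.1538]
ft_force: [0.4, -0.1, 0.1]
position: [0.5717, 0.124, 0.1529]
ft_force: [-0.6, -0.5, 2.7]
```

Contact felt (about 4.5 N above the load). Release and rise.

```bash
python3 -m pendant '[{"jaw":0.47,"linear":[0,0,0],"twist":0},{"jaw":0.5,"linear":[0,0,0],"twist":0},{"jaw":0.55,"linear":[0,0,0],"twist":0},{"jaw":0.6,"linear":[0,0,0],"twist":0},{"jaw":0.7,"linear":[0,0,0],"twist":0},{"jaw":0.75,"linear":[0,0,0],"twist":0},{"jaw":0.75,"linear":[0,0,0],"twist":0}]'
python3 -m pendant '[{"jaw":0.75,"linear":[0,0,-0.5],"twist":0},{"jaw":0.75,"linear":[0,0,-1],"twist":0},{"jaw":0.75,"linear":[0,0,-2],"twist":0},{"jaw":0.75,"linear":[0,0,-3],"twist":0},{"jaw":0.75,"linear":[0,0,-3],"twist":0},{"jaw":0.75,"linear":[0,0,-2],"twist":0},{"jaw":0.75,"linear":[0,0,0],"twist":0}]'
python3 - <<'E'
from h import *
pose();d=cam('side');w=cam('wrist')
cv2.imwrite('pics/p3.png',np.hstack([cv2.resize(w['color'],(400,300)),cv2.resize(d['color'][130:310,180:420],(400,300))]))
# bottle from first views
pts=[]
for n,b in (('scene',(185,225,225,285)),('side',(345,320,405,385))):
    z=np.load(n+'0.npz');W=z['W'][b[1]:b[3],b[0]:b[2]].reshape(-1,3);p=W[(W[:,2]>.036)&(W[:,2]<.056)]
    print(n,len(p),cv2.minAreaRect(p[:,:2].astype(np.float32)))
E
```

```text
time: 10.13
position: [0.5713, 0.124, 0.1524]
tool_rot: [0.707, 0.708, -0.0, -0.0]
ft_force: [1.1, 0.5, 0.2]
grip_width: 0.0619
grip_force: 0.0
time: 10.72
position: [0.5746, 0.1243, 0.2739]
tool_rot: [0.707, 0.708, 0.004, 0.004]
ft_force: [0.1, 0.6, 0.6]
grip_width: 0.0654
grip_force: 0.0
t 10.72 p [0.5746 0.1243 0.2739] toolx [-0.002  1.   ] tooly [1.    0.002] w 0.0654 g 0.0 F [0.12 0.58 0.61]
scene 628 ((0.49099743366241455, -0.3346300423145294), (0.15020158886909485, 0.046519458293914795), 18.471923828125)
side 940 ((0.48634427785873413, -0.33627891540527344), (0.14820128679275513, 0.04791155457496643), 18.191102981567383)
```

View pics/p3.png

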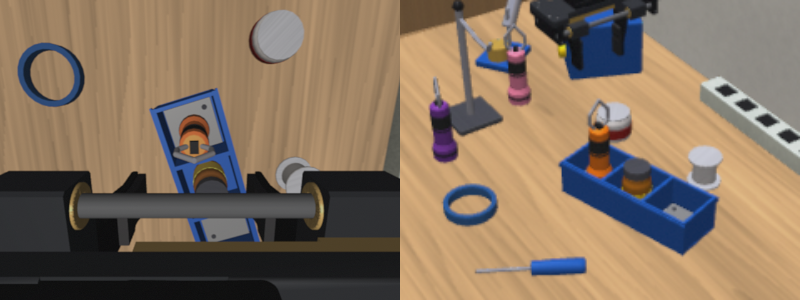

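The torch stands upright in the +y cell at (195,130) and (600,150), and the jar is unmoved. Now to the bottle.

```bash
python3 -m pendant '[{"jaw":0.85,"linear":[0,0,0],"twist":7.16},{"jaw":0.85,"linear":[0,0,0],"twist":7.16},{"jaw":0.85,"linear":[0,0,0],"twist":7.16},{"jaw":0.85,"linear":[0,0,0],"twist":7.16},{"jaw":0.85,"linear":[0,0,0],"twist":7.16},{"jaw":0.85,"linear":[0,0,0],"twist":7.16},{"jaw":0.85,"linear":[0,0,0],"twist":7.16},{"jaw":0.85,"linear":[0,0,0],"twist":7.16},{"jaw":0.85,"linear":[0,0,0],"twist":7.16},{"jaw":0.85,"linear":[0,0,0],"twist":7.16}]' | grep -E "pos|rot"
python3 -m pendant '[{"jaw":0.85,"linear":[-1,2,0],"twist":0},{"jaw":0.85,"linear":[-1.7,3.5,0],"twist":0},{"jaw":0.85,"linear":[-1.7,3.6,0],"twist":0},{"jaw":0.85,"linear":[-1.7,3.6,0],"twist":0},{"jaw":0.85,"linear":[-1.7,3.7,0],"twist":0},{"jaw":0.85,"linear":[-1.7,3.7,0],"twist":0},{"jaw":0.85,"linear":[-1.7,3.7,0],"twist":0},{"jaw":0.85,"linear":[-1.7,3.7,0],"twist":0},{"jaw":0.85,"linear":[-1.7,3.7,0],"twist":0},{"jaw":0.85,"linear":[-1.7,3.7,0],"twist":0},{"jaw":0.85,"linear":[-1.7,3.5,0],"twist":0},{"jaw":0.85,"linear":[-1.3,2.5,0],"twist":0}]'
python3 -m pendant '[{"jaw":0.85,"linear":[0,0,1.5],"twist":0},{"jaw":0.85,"linear":[0,0,2],"twist":0},{"jaw":0.85,"linear":[0,0,2.5],"twist":0},{"jaw":0.85,"linear":[0,0,1],"twist":0},{"jaw":0.85,"linear":[0,0,0],"twist":0},{"jaw":0.85,"linear":[0,0,0],"twist":0}]' | grep pos
python3 - <<'E'
from h import *
w=cam('wrist');cv2.imwrite('pics/w4.png',w['color'])
W=w['W'];p=W[(W[...,2]>.037)&(W[...,2]<.056)&(abs(W[...,0]-.489)<.12)&(abs(W[...,1]+.335)<.09)]
rc=cv2.minAreaRect(p[:,:2].astype(np.float32));print(len(p),rc,p[:,2].max(),np.median(p[:,2]))
hs=cv2.cvtColor(w['color'],cv2.COLOR_BGR2HSV);k=(cv2.inRange(hs,(0,170,80),(4,255,255))>0)&(abs(W[...,0]-.55)<.05)&(abs(W[...,1]+.31)<.05);print('cap',k.sum(),np.median(W[k],0))
delta((.520,-.3246,.022))
E
```

```text
position: [0.5702, 0.1239, 0.2658]
tool_rot: [0.988, 0.158, -0.002, -0.0]
time: 12.65
position: [0.5166, -0.3281, 0.2658]
tool_rot: [0.987, 0.16, -0.001, -0.001]
ft_force: [1.3, 0.1, 0.1]
grip_width: 0.0738
grip_force: 0.0
position: [0.5176, -0.3245, 0.1966]
7235 ((0.49176445603370667, -0.3319668769836426), (0.14833511412143707, 0.046537794172763824), 17.453210830688477) 0.04861225161813604 0.04592062089378529
cap 825 [ 0.55519968 -0.31242129  0.03465851]
t 13.20 p [ 0.5184 -0.3251  0.1978] toolx [0.948 0.317] tooly [ 0.317 -0.948] w 0.0737 g 0.0 F [-0.97  0.51  0.64]
cm tool [ 0.17  0.   17.58]
```

View pics/w4.png

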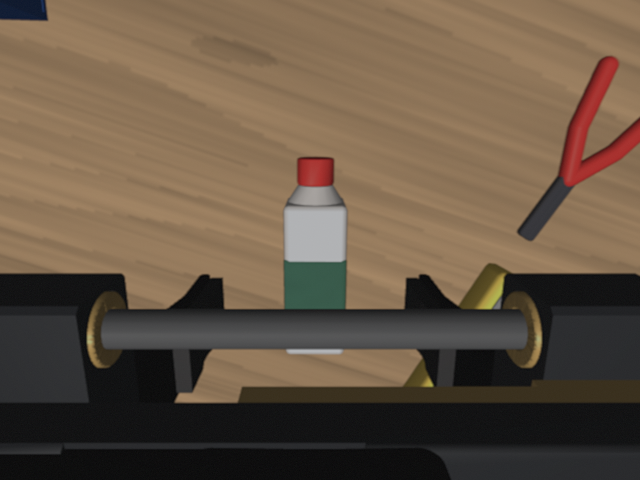

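The bottle is aligned between the fingers: cap at (316,170), shoulder at (315,205). The multimeter at (480,280) and the pliers are clear of the finger path.

```bash
python3 -m pendant '[{"jaw":0.85,"linear":[0.5,-0.1,1.5],"twist":0},{"jaw":0.85,"linear":[0,0,2],"twist":0},{"jaw":0.85,"linear":[0,0,2],"twist":0},{"jaw":0.85,"linear":[0,0,2],"twist":0},{"jaw":0.85,"linear":[0,0,2],"twist":0},{"jaw":0.85,"linear":[0,0,2],"twist":0},{"jaw":0.85,"linear":[0,0,2],"twist":0},{"jaw":0.85,"linear":[0,0,1.5],"twist":0},{"jaw":0.85,"linear":[0,0,1.2],"twist":0},{"jaw":0.85,"linear":[0,0,0.8],"twist":0},{"jaw":0.85,"linear":[0,0,0.4],"twist":0},{"jaw":0.85,"linear":[0,0,0],"twist":0}]'|grep -E "pos|ft"
python3 -m pendant '[{"jaw":0.7,"linear":[0,0,0],"twist":0},{"jaw":0.6,"linear":[0,0,0],"twist":0},{"jaw":0.5,"linear":[0,0,0],"twist":0},{"jaw":0.4,"linear":[0,0,0],"twist":0},{"jaw":0.4,"linear":[0,0,0],"twist":0},{"jaw":0.4,"linear":[0,0,0],"twist":0}]' 8
python3 - <<'E'
from h import *
pose()
r=np.hypot(.108,.023);a0=np.arctan2(.023,.108);n=24
t=np.radians(np.linspace(0,90,n+1))+a0
print([(round(x,2),round(-z,2)) for x,z in zip(np.diff(r*np.cos(t))*100,np.diff(r*np.sin(t))*100)])
E
```

```text
position: [0.5227, -0.3226, 0.0235]
ft_force: [0.3, -1.0, 0.4]
time: 14.7
position: [0.5226, -0.3227, 0.024]
tool_rot: [0.987, 0.161, 0.0, 0.0]
ft_force: [-0.5, 0.2, 2.2]
grip_width: 0.046
grip_force: 8.0
t 14.70 p [ 0.5226 -0.3227  0.024 ] toolx [0.948 0.317] tooly [ 0.317 -0.948] w 0.0460 g 8.0 F [-0.46  0.17  2.19]
[(np.float64(-0.17), np.float64(-0.7)), (np.float64(-0.22), np.float64(-0.69)), (np.float64(-0.26), np.float64(-0.67)), (np.float64(-0.31), np.float64(-0.65)), (np.float64(-0.35), np.float64(-0.63)), (np.float64(-0.39), np.float64(-0.61)), (np.float64(-0.43), np.float64(-0.58)), (np.float64(-0.47), np.float64(-0.55)), (np.float64(-0.5), np.float64(-0.52)), (np.float64(-0.53), np.float64(-0.49)), (np.float64(-0.56), np.float64(-0.45)), (np.float64(-0.59), np.float64(-0.41)), (np.float64(-0.62), np.float64(-0.37)), (np.float64(-0.64), np.float64(-0.33)), (np.float64(-0.66), np.float64(-0.29)), (np.float64(-0.68), np.float64(-0.25)), (np.float64(-0.69), np.float64(-0.2)), (np.float64(-0.71), np.float64(-0.15)), (np.float64(-0.71), np.float64(-0.11)), (np.float64(-0.72), np.float64(-0.06)), (np.float64(-0.72), np.float64(-0.01)), (np.float64(-0.72), np.float64(0.03)), (np.float64(-0.72), np.float64(0.08)), (np.float64(-0.71), np.float64(0.13))]
```

```bash
python3 -m pendant '[{"jaw":0.4,"linear":[-0.17,0,-0.7],"twist":0},{"jaw":0.4,"linear":[-0.22,0,-0.69],"twist":0},{"jaw":0.4,"linear":[-0.26,0,-0.67],"twist":0},{"jaw":0.4,"linear":[-0.31,0,-0.65],"twist":0},{"jaw":0.4,"linear":[-0.35,0,-0.63],"twist":0},{"jaw":0.4,"linear":[-0.39,0,-0.61],"twist":0},{"jaw":0.4,"linear":[-0.43,0,-0.58],"twist":0},{"jaw":0.4,"linear":[-0.47,0,-0.55],"twist":0},{"jaw":0.4,"linear":[-0.5,0,-0.52],"twist":0},{"jaw":0.4,"linear":[0,0,0],"twist":0}]'
python3 - <<'E'
from h import *
c=cam('side');cv2.imwrite('pics/s5.png',cv2.resize(c['color'][270:430,300:500],(800,640))[:600])
E
```

```text
time: 15.53
position: [0.4924, -0.333, 0.0807]
tool_rot: [0.987, 0.16, 0.0, 0.0]
ft_force: [-0.1, -0.3, -2.1]
grip_width: 0.0459
grip_force: 8.0
```

View pics/s5.png

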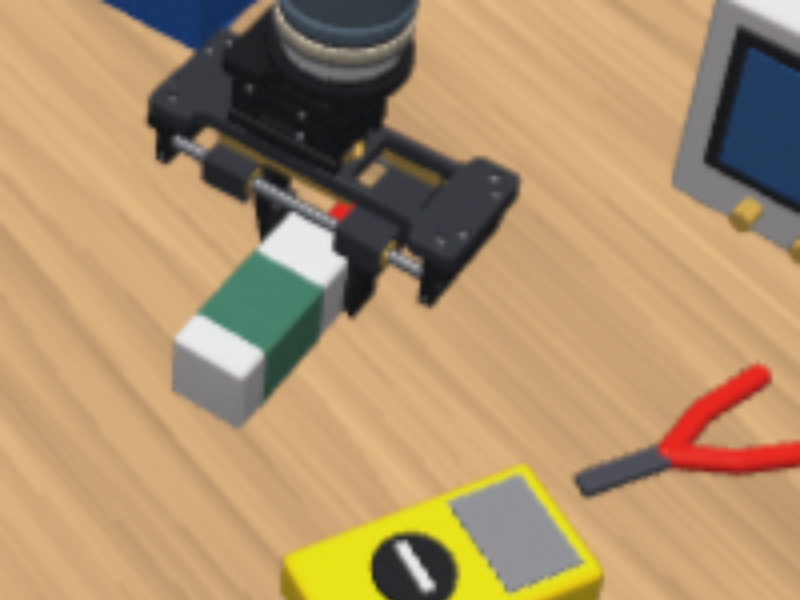

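The bottle is held at the shoulder, base at (215,370), label at (265,300). I measure its pitch from depth.

```bash
cat >> h.py <<'E'
def tilt(n='side'):
    c=cam(n);h=cv2.cvtColor(c['color'],cv2.COLOR_BGR2HSV);W=c['W']
    p=robot.get_obs()['position']
    near=np.linalg.norm(W[...,:2]-p[:2],axis=-1)<.2
    def med(lo,hi,):
        k=(cv2.inRange(h,lo,hi)>0)&near;k=cv2.erode(k.astype(np.uint8),np.ones((2,2)))>0;return W[k]
    g=med((65,80,30),(90,255,255));r=med((0,170,60),(4,255,255))
    u=np.array([.949,.315]);s=(g[:,:2]-p[:2])@u
    print(n,'label n',len(g),'along/z of extent: ',[(round(float(np.median(s[i])),4),round(float(np.median(g[i,2])),4)) for i in np.array_split(np.argsort(s),5)],'zmin/max',np.percentile(g[:,2],[2,98]).round(3))
    if len(r):print(' cap',len(r),((np.median(r,0)[:2]-p[:2])@u).round(4),np.median(r,0).round(4))
    q=W[near&(W[...,2]>.003)&(W[...,2]<p[2]-.03)];print(' lowest',np.percentile(q[:,2],[1,5]).round(4))
    a=np.linalg.svd(g-g.mean(0))[2][2];print(' normal',a.round(3))
    return c
E
python3 - <<'E'
from h import *
pose();tilt('side');tilt('scene')
E
```

```text
t 15.58 p [ 0.4928 -0.3328  0.0802] toolx [0.949 0.316] tooly [ 0.316 -0.949] w 0.0457 g 8.0 F [ 0.29 -0.66 -2.35]
side label n 446 along/z of extent:  [(-0.0805, 0.1004), (-0.0713, 0.0999), (-0.0614, 0.1001), (-0.0515, 0.0996), (-0.042, 0.0997)] zmin/max [0.067 0.105]
 cap 5 0.0263 [ 0.5175 -0.3231  0.0912]
 lowest [0.0031 0.0033]
 normal [ 0.203 -0.46   0.864]
  return _methods._mean(a, axis=axis, dtype=dtype,
  ret = ret.dtype.type(ret / rcount)
Traceback (most recent call last):
  File "h.py", line 24, in tilt
    print(n,'label n',len(g),'along/z of extent: ',[(round(float(np.median(s[i])),4),round(float(np.median(g[i,2])),4)) for i in np.array_split(np.argsort(s),5)],'zmin/max',np.percentile(g[:,2],[2,98]).round(3))
                                                                                                                                                                             ~~~~~~~~~~~~~^^^^^^^^^^^^^^^
IndexError: index -1 is out of bounds for axis 0 with size 0
```

The bottle is still level: 8 N of grip holds it against gravity. I'll go back down to just above the bench and let it pivot with a lighter grip.

```bash
python3 -m pendant '[{"jaw":0.4,"linear":[0,0,0.6],"twist":0},{"jaw":0.4,"linear":[0,0,1],"twist":0},{"jaw":0.4,"linear":[0,0,1.2],"twist":0},{"jaw":0.4,"linear":[0,0,1.2],"twist":0},{"jaw":0.4,"linear":[0,0,0.9],"twist":0},{"jaw":0.4,"linear":[0,0,0.4],"twist":0},{"jaw":0.4,"linear":[0,0,0.2],"twist":0},{"jaw":0.4,"linear":[0,0,0.1],"twist":0},{"jaw":0.4,"linear":[0,0,0],"twist":0}]' | grep -E "pos|ft"
python3 -m pendant '[{"jaw":0.4,"linear":[0,0,0],"twist":0},{"jaw":0.4,"linear":[0,0,0],"twist":0},{"jaw":0.4,"linear":[0,0,0],"twist":0}]' 3.5 | grep -E "pos|ft|grip"
python3 -m pendant '[{"jaw":0.4,"linear":[0,0,-0.2],"twist":0},{"jaw":0.4,"linear":[0,0,-0.4],"twist":0},{"jaw":0.4,"linear":[-0.1,0,-0.6],"twist":0},{"jaw":0.4,"linear":[-0.2,0,-0.6],"twist":0},{"jaw":0.4,"linear":[-0.2,0,-0.6],"twist":0},{"jaw":0.4,"linear":[0,0,0],"twist":0}]' | grep -E "pos|ft|grip"
sed -i 's/^    g=med.*/&\n    if len(g)<10: print(n,"no label",len(g)); return c/' h.py
python3 - <<'E'
from h import *
tilt('side')
E
```

```text
position: [0.4923, -0.3314, 0.0237]
ft_force: [-0.6, 1.9, 2.3]
position: [0.4924, -0.3315, 0.0237]
ft_force: [-2.3, 3.4, 4.4]
grip_width: 0.0463
grip_force: 3.5
position: [0.4887, -0.335, 0.0491]
ft_force: [0.2, 0.0, -1.0]
grip_width: 0.046
grip_force: 3.5
side label n 495 along/z of extent:  [(-0.0843, 0.0507), (-0.0745, 0.0526), (-0.0647, 0.0546), (-0.0547, 0.0573), (-0.0447, 0.0578)] zmin/max [0.023 0.062]
 cap 8 0.0218 [ 0.509  -0.3265  0.0649]
 lowest [0.003  0.0031]
 normal [-0.015 -0.492  0.87 ]
```

It pivots now, base on the bench (about 13 degrees). I continue the arc.

```bash
python3 -m pendant '[{"jaw":0.4,"linear":[-0.35,0,-0.63],"twist":0},{"jaw":0.4,"linear":[-0.39,0,-0.61],"twist":0},{"jaw":0.4,"linear":[-0.43,0,-0.58],"twist":0},{"jaw":0.4,"linear":[-0.47,0,-0.55],"twist":0},{"jaw":0.4,"linear":[-0.5,0,-0.52],"twist":0},{"jaw":0.4,"linear":[-0.53,0,-0.49],"twist":0},{"jaw":0.4,"linear":[-0.56,0,-0.45],"twist":0},{"jaw":0.4,"linear":[0,0,0],"twist":0}]' | grep -E "pos|ft|grip"
python3 - <<'E'
from h import *
tilt('side')
E
```

```text
position: [0.4568, -0.3448, 0.0869]
ft_force: [-0.2, 0.5, 0.4]
grip_width: 0.0459
grip_force: 3.5
side label n 561 along/z of extent:  [(-0.0789, 0.0533), (-0.0701, 0.0598), (-0.0615, 0.0658), (-0.0534, 0.0711), (-0.0449, 0.0747)] zmin/max [0.036 0.08 ]
 cap 9 0.0146 [ 0.4709 -0.3398  0.1113]
 lowest [0.0031 0.0034]
 normal [-0.359 -0.561  0.746]
```

About 40 degrees, on the arc. I do the rest.

```bash
python3 -m pendant '[{"jaw":0.4,"linear":[-0.59,0,-0.41],"twist":0},{"jaw":0.4,"linear":[-0.62,0,-0.37],"twist":0},{"jaw":0.4,"linear":[-0.64,0,-0.33],"twist":0},{"jaw":0.4,"linear":[-0.66,0,-0.29],"twist":0},{"jaw":0.4,"linear":[-0.68,0,-0.25],"twist":0},{"jaw":0.4,"linear":[-0.69,0,-0.2],"twist":0},{"jaw":0.4,"linear":[-0.71,0,-0.15],"twist":0},{"jaw":0.4,"linear":[0,0,0],"twist":0}]' | grep -E "pos|ft|grip"
python3 - <<'E'
from h import *
tilt('side')
E
```

```text
position: [0.4127, -0.3594, 0.1064]
ft_force: [1.0, -0.5, 3.8]
grip_width: 0.0459
grip_force: 3.5
side label n 519 along/z of extent:  [(-0.0568, 0.0471), (-0.051, 0.0566), (-0.0456, 0.0664), (-0.0399, 0.0764), (-0.0308, 0.0603)] zmin/max [0.035 0.084]
 cap 14 0.005 [ 0.4186 -0.3596  0.1399]
 lowest [0.0031 0.0035]
 normal [-0.62  -0.673  0.405]
```

```bash
python3 -m pendant '[{"jaw":0.4,"linear":[-0.71,0,-0.1],"twist":0},{"jaw":0.4,"linear":[-0.72,0,-0.06],"twist":0},{"jaw":0.4,"linear":[-0.72,0,-0.01],"twist":0},{"jaw":0.4,"linear":[-0.72,0,0.03],"twist":0},{"jaw":0.4,"linear":[0,0,0],"twist":0}]' | grep -E "pos|ft|grip"
python3 - <<'E'
from h import *
c=tilt('side')
cv2.imwrite('pics/s6.png',cv2.resize(c['color'][270:430,280:480],(750,600)))
E
```

```text
position: [0.3853, -0.3684, 0.1071]
ft_force: [-0.3, 0.5, 2.7]
grip_width: 0.0462
grip_force: 3.5
side label n 430 along/z of extent:  [(-0.0395, 0.0395), (-0.0368, 0.0507), (-0.034, 0.0634), (-0.0312, 0.0705), (-0.0132, 0.0522)] zmin/max [0.03  0.079]
 cap 13 -0.0038 [ 0.3834 -0.3734  0.1505]
 lowest [0.0031 0.0034]
 normal [ 0.658  0.739 -0.143]
```

View pics/s6.png

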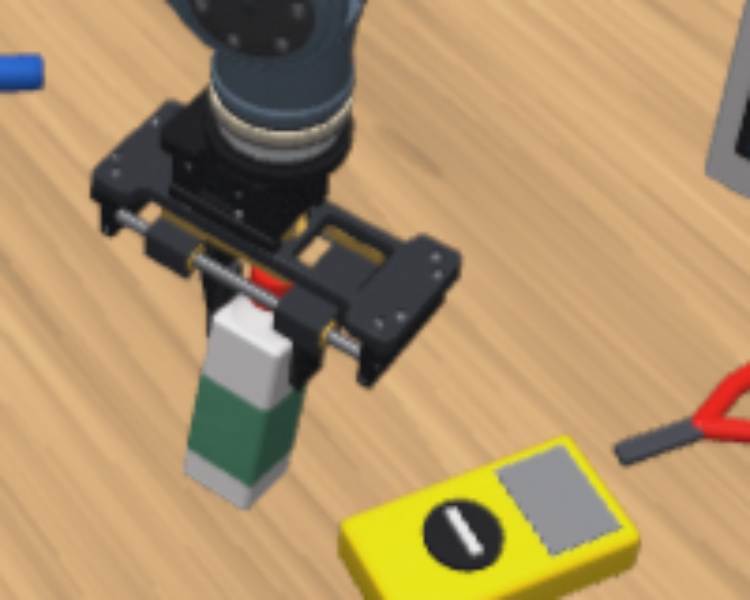

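The bottle stands at about 75–80 degrees with its base at (235,490) on the bench. I finish the arc and press lightly flat.

```bash
python3 -m pendant '[{"jaw":0.4,"linear":[-0.72,0,0.03],"twist":0},{"jaw":0.4,"linear":[-0.72,0,0.06],"twist":0},{"jaw":0.4,"linear":[-0.6,0,0.06],"twist":0},{"jaw":0.4,"linear":[0,0,0],"twist":0}]' | grep -E "pos|ft|grip"
python3 - <<'E'
from h import *
tilt('side')
E
```

```text
position: [0.3661, -0.3743, 0.1051]
ft_force: [-0.4, -1.0, -0.3]
grip_width: 0.0461
grip_force: 3.5
side label n 336 along/z of extent:  [(-0.0273, 0.043), (-0.0264, 0.048), (-0.0253, 0.0523), (-0.0223, 0.0489), (-0.0006, 0.0444)] zmin/max [0.025 0.069]
 cap 34 -0.0077 [ 0.3607 -0.3808  0.1489]
 lowest [0.0031 0.0034]
 normal [-0.62  -0.784 -0.041]
```

```bash
cat >> h.py <<'E'
def up(n='side',u=(.949,.315)):
    c=cam(n);h=cv2.cvtColor(c['color'],cv2.COLOR_BGR2HSV);W=c['W'];p=robot.get_obs()['position'];u=np.array(u);v=np.array([-u[1],u[0]])
    k=((cv2.inRange(h,(65,80,20),(90,255,255))>0)).astype(np.uint8);k=(cv2.erode(k,np.ones((3,3)))>0)&(np.linalg.norm(W[...,:2]-p[:2],axis=-1)<.1)
    g=W[k];s=(g[:,:2]-p[:2])@u;t=(g[:,:2]-p[:2])@v
    for nm,a,b in (('u',s,t),('v',t,s)):
        m=(a<-.012)&(abs(b)<.014)
        for _ in range(3):
            f=np.polyfit(g[m,2],a[m],1);m&=abs(a-np.polyval(f,g[:,2]))<.003
        print(nm,m.sum(),'lean deg %.1f'%np.degrees(np.arctan(f[0])),'off %.4f'%np.median(a[m]),'z',np.percentile(g[m,2],[3,97]).round(3))
    return c
E
python3 -m pendant '[{"jaw":0.4,"linear":[0,0,0.1],"twist":0},{"jaw":0.4,"linear":[0,0,0.1],"twist":0},{"jaw":0.4,"linear":[0,0,0],"twist":0}]' | grep -E "pos|ft|grip"
python3 -c "
from h import *
up()"
```

```text
position: [0.3675, -0.374, 0.1038]
ft_force: [-1.4, 0.5, 3.1]
grip_width: 0.046
grip_force: 3.5
u 139 lean deg 0.4 off -0.0270 z [0.03  0.069]
v 49 lean deg -0.5 off -0.0240 z [0.033 0.063]
```

The bottle is upright on the bench (lean under 1 degree). Grip firmly, lift and carry toward cell_0.

```bash
python3 -m pendant '[{"jaw":0.4,"linear":[0,0,0],"twist":0},{"jaw":0.4,"linear":[0,0,0],"twist":0},{"jaw":0.4,"linear":[0,0,0],"twist":0},{"jaw":0.4,"linear":[0,0,-0.3],"twist":0},{"jaw":0.4,"linear":[0,0,-0.8],"twist":0},{"jaw":0.4,"linear":[0,0,-1.5],"twist":0},{"jaw":0.4,"linear":[0,0,-2],"twist":0},{"jaw":0.4,"linear":[0,0,-2],"twist":0},{"jaw":0.4,"linear":[0,0,-2],"twist":0},{"jaw":0.4,"linear":[0,0,-2],"twist":0},{"jaw":0.4,"linear":[0,0,-1.4],"twist":0},{"jaw":0.4,"linear":[0,0,0],"twist":0}]' 30 | grep -E "pos|ft|grip"
python3 -m pendant '[{"jaw":0.4,"linear":[1,-0.7,0],"twist":0},{"jaw":0.4,"linear":[2,-1.4,0],"twist":0},{"jaw":0.4,"linear":[2.5,-1.7,0],"twist":0},{"jaw":0.4,"linear":[2.5,-1.7,0],"twist":0},{"jaw":0.4,"linear":[2.5,-1.7,0],"twist":0},{"jaw":0.4,"linear":[2.5,-1.7,0],"twist":0},{"jaw":0.4,"linear":[2.5,-1.7,0],"twist":0},{"jaw":0.4,"linear":[2.5,-1.7,0],"twist":0},{"jaw":0.4,"linear":[2.5,-1.7,0],"twist":0},{"jaw":0.4,"linear":[2,-1.4,0],"twist":0},{"jaw":0.4,"linear":[1,-0.7,0],"twist":0},{"jaw":0.4,"linear":[0,0,0],"twist":0}]' | grep -E "pos|ft|grip"
python3 - <<'E'
from h import *
up()
c=cam('wrist');cv2.imwrite('pics/w7.png',c['color'])
hsv=cv2.cvtColor(c['color'],cv2.COLOR_BGR2HSV);m=(cv2.inRange(hsv,(105,150,30),(125,255,255))>0)
W=c['W'];r=W[m&(abs(W[...,2]-.065)<.004)&(abs(W[...,0]-.6)<.12)&(abs(W[...,1]-.04)<.17)]
print(len(r),cv2.minAreaRect(r[:,:2].astype(np.float32)))
delta((.624,-.037,.2))
E
```

```text
position: [0.3689, -0.3758, 0.2268]
ft_force: [-1.3, -0.8, -2.3]
grip_width: 0.046
grip_force: 30.0
position: [0.5399, -0.1438, 0.2222]
ft_force: [-0.3, -1.1, -1.6]
grip_width: 0.0459
grip_force: 30.0
u 129 lean deg 0.5 off -0.0252 z [0.149 0.187]
v 66 lean deg -0.2 off -0.0231 z [0.15  0.185]
6073 ((0.6013195514678955, 0.008313700556755066), (0.0832313597202301, 0.18635088205337524), 18.499135971069336)
t 21.92 p [ 0.5386 -0.1464  0.2226] toolx [0.948 0.318] tooly [ 0.318 -0.948] w 0.0456 g 30.0 F [-0.14 -0.05 -2.3 ]
cm tool [11.59 -7.65  2.24]
```

```bash
python3 -m pendant '[{"jaw":0.4,"linear":[1,-0.6,0],"twist":0},{"jaw":0.4,"linear":[2.2,-1.5,0],"twist":0},{"jaw":0.4,"linear":[2.5,-1.7,0],"twist":0},{"jaw":0.4,"linear":[2.5,-1.7,0],"twist":0},{"jaw":0.4,"linear":[2.2,-1.4,0],"twist":0},{"jaw":0.4,"linear":[1,-0.7,0],"twist":0},{"jaw":0.4,"linear":[0,0,0],"twist":0},{"jaw":0.4,"linear":[0,0,0],"twist":0}]' | grep -E "pos|ft|grip"
python3 - <<'E'
from h import *
c=cam('wrist')
hsv=cv2.cvtColor(c['color'],cv2.COLOR_BGR2HSV);m=(cv2.inRange(hsv,(105,150,30),(125,255,255))>0)
W=c['W'];r=W[m&(abs(W[...,2]-.065)<.004)&(abs(W[...,0]-.6)<.12)&(abs(W[...,1]-.04)<.17)]
print(len(r),cv2.minAreaRect(r[:,:2].astype(np.float32)))
d=cam('scene');cv2.imwrite('pics/p8.png',np.hstack([cv2.resize(c['color'],(400,300)),cv2.resize(d['color'][210:330,280:440],(400,300))]))
delta((.623,-.037,.13))
E
```

```text
position: [0.6228, -0.0393, 0.2233]
ft_force: [-0.3, -0.4, -2.9]
grip_width: 0.0454
grip_force: 30.0
7912 ((0.5972632765769958, 0.0449281707406044), (0.09373404830694199, 0.2603208124637604), 17.19395637512207)
t 22.68 p [ 0.6224 -0.0402  0.2235] toolx [0.949 0.316] tooly [ 0.316 -0.949] w 0.0459 g 30.0 F [-0.25  0.37 -2.2 ]
cm tool [ 0.18 -0.28  9.35]
```

View pics/p8.png

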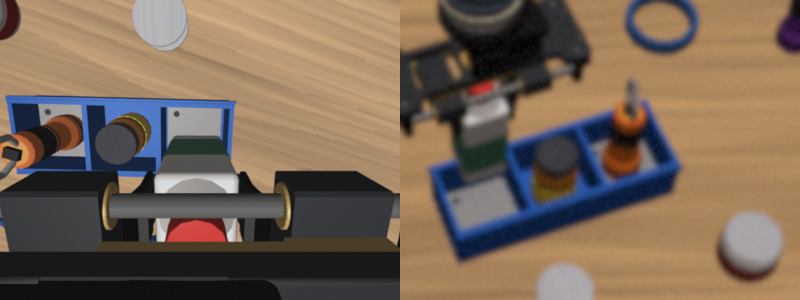

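The bottle hangs upright over the empty −y cell, which shows at (190,120) on the left and (490,200) on the right. The torch and jar are fine. Shift slightly, then descend.

```bash
python3 -m pendant '[{"jaw":0.4,"linear":[0.15,-0.25,0],"twist":0},{"jaw":0.4,"linear":[0,0,0.8],"twist":0},{"jaw":0.4,"linear":[0,0,1.3],"twist":0},{"jaw":0.4,"linear":[0,0,1.3],"twist":0},{"jaw":0.4,"linear":[0,0,1.3],"twist":0},{"jaw":0.4,"linear":[0,0,1.3],"twist":0},{"jaw":0.4,"linear":[0,0,1.2],"twist":0},{"jaw":0.4,"linear":[0,0,1],"twist":0},{"jaw":0.4,"linear":[0,0,0.6],"twist":0},{"jaw":0.4,"linear":[0,0,0.3],"twist":0},{"jaw":0.4,"linear":[0,0,0],"twist":0},{"jaw":0.4,"linear":[0,0,0],"twist":0}]'| grep -E "pos|ft|grip"
for i in 1 2 3; do python3 -m pendant '[{"jaw":0.4,"linear":[0,0,0.1],"twist":0},{"jaw":0.4,"linear":[0,0,0.1],"twist":0},{"jaw":0.4,"linear":[0,0,0],"twist":0}]'| grep -E "pos|ft"; done
```

```text
position: [0.6244, -0.0362, 0.133]
ft_force: [-0.8, -0.1, -2.3]
grip_width: 0.0458
grip_force: 30.0
position: [0.6243, -0.0361, 0.1312]
ft_force: [0.6, 0.3, -2.4]
position: [0.624, -0.036, 0.1287]
ft_force: [-0.3, -0.5, -2.1]
position: [0.6239, -0.036, 0.1265]
ft_force: [0.1, 0.3, -1.6]
```

```bash
for i in 1 2 3; do python3 -m pendant '[{"jaw":0.4,"linear":[0,0,0.1],"twist":0},{"jaw":0.4,"linear":[0,0,0.1],"twist":0},{"jaw":0.4,"linear":[0,0,0],"twist":0}]'| grep -E "pos|ft"; done
```

```text
position: [0.6239, -0.036, 0.1245]
ft_force: [-0.2, 0.9, -1.8]
position: [0.6239, -0.036, 0.1225]
ft_force: [-0.2, -0.1, -2.3]
position: [0.6239, -0.036, 0.1205]
ft_force: [0.3, -1.0, -1.8]
```

```bash
for i in 1 2; do python3 -m pendant '[{"jaw":0.4,"linear":[0,0,0.1],"twist":0},{"jaw":0.4,"linear":[0,0,0],"twist":0},{"jaw":0.4,"linear":[0,0,0],"twist":0}]'| grep -E "pos|ft"; done
```

```text
position: [0.624, -0.0361, 0.1197]
ft_force: [-0.3, -0.6, -2.3]
position: [0.6242, -0.0361, 0.1189]
ft_force: [-0.5, 0.8, -0.9]
```

```bash
for i in 1 2; do python3 -m pendant '[{"jaw":0.4,"linear":[0,0,0.1],"twist":0},{"jaw":0.4,"linear":[0,0,0],"twist":0},{"jaw":0.4,"linear":[0,0,0],"twist":0}]'| grep -E "pos|ft"; done
```

```text
position: [0.6242, -0.0361, 0.1181]
ft_force: [-0.5, 0.1, -0.1]
position: [0.6242, -0.0361, 0.1171]
ft_force: [-1.1, 0.2, 2.4]
```

Contact felt. Release gently and lift.

```bash
python3 -m pendant '[{"jaw":0.54,"linear":[0,0,0],"twist":0},{"jaw":0.57,"linear":[0,0,0],"twist":0},{"jaw":0.6,"linear":[0,0,0],"twist":0},{"jaw":0.66,"linear":[0,0,0],"twist":0},{"jaw":0.72,"linear":[0,0,0],"twist":0},{"jaw":0.75,"linear":[0,0,0],"twist":0},{"jaw":0.75,"linear":[0,0,0],"twist":0}]'| grep -E "pos|ft|grip"
python3 -m pendant '[{"jaw":0.75,"linear":[0,0,-0.5],"twist":0},{"jaw":0.75,"linear":[0,0,-1],"twist":0},{"jaw":0.75,"linear":[0,0,-2],"twist":0},{"jaw":0.75,"linear":[0,0,-3],"twist":0},{"jaw":0.75,"linear":[0,0,-3],"twist":0},{"jaw":0.75,"linear":[0,0,-3],"twist":0},{"jaw":0.75,"linear":[0,0,-1],"twist":0},{"jaw":0.75,"linear":[0,0,0],"twist":0},{"jaw":0.75,"linear":[0,0,0],"twist":0}]'| grep -E "pos|ft|grip"
python3 - <<'E'
from h import *
up('side')
c=cam('side');d=cam('scene')
cv2.imwrite('pics/p9.png',np.hstack([cv2.resize(c['color'][160:280,240:400],(400,300)),cv2.resize(d['color'][210:330,280:440],(400,300))]))
for x in(c,d):
  W=x['W'];h=cv2.cvtColor(x['color'],cv2.COLOR_BGR2HSV)
  for n,lo,hi,q in(('cap',(0,170,60),(4,255,255),(.622,-.037)),('torch',(5,170,80),(18,255,255),(.572,.123))):
    k=(cv2.inRange(h,lo,hi)>0)&(np.linalg.norm(W[...,:2]-q,axis=-1)<.04);p=W[k];print(n,len(p),np.median(p,0).round(4),p[:,2].min().round(3),p[:,2].max().round(3))
E
```

```text
position: [0.6241, -0.0361, 0.1167]
ft_force: [0.3, -0.2, -0.8]
grip_width: 0.0638
grip_force: 0.0
position: [0.6238, -0.036, 0.2521]
ft_force: [0.1, 0.0, 0.0]
grip_width: 0.0648
grip_force: 0.0
u 58 lean deg 1.2 off -0.0264 z [0.058 0.08 ]
v 44 lean deg -2.3 off -0.0250 z [0.049 0.081]
cap 94 [ 0.6149 -0.0443  0.1613] 0.145 0.166
torch 231 [0.5649 0.1073 0.0737] 0.039 0.135
cap 75 [ 0.6236 -0.0401  0.1643] 0.15 0.17
torch 195 [0.5861 0.1146 0.0698] 0.035 0.149
```

View pics/p9.png

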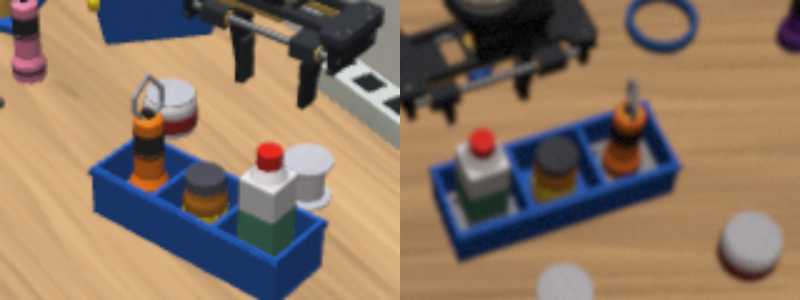

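The torch at (148,150), the jar at (205,190) and the bottle, cap up, at (268,200) all stand upright in their cells. The gripper is well clear.

```bash
python3 -c "
from rig import robot
print(robot.get_obs()['time'],robot.hand_in())"
```

```text
the job is handed in; nothing more can be done
27.6667 None
```

I handed the job in at 27.7 s. The torch stands lamp-down in cell_2 and the bottle cap-up in cell_0, both set down at about 5 N of floor contact. The jar is untouched in the middle cell, the gripper is clear of everything, and the hand-in returned no verdict.

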